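Slide the long bar into the one free channel of the covered rack

TASK

Put the long aluminium bar away in the covered bar rack: slide it lengthwise in under the roof, into the one channel that is free, and push it fully home against the back wall, then let go of it. Two of the three channels already hold a short bar at the back, which you cannot see, so feel for it: where the bar stops with nearly half its length still sticking out, draw it out again and try another channel. Leave the tin, the glue bottle and the screwdriver where they are.

Things in the scene. Friction and masses are not known exactly. Their poses are not given: they have to be found in the camera images.
- bar_center (a point): the centre of the long bar: a plain aluminium bar 160 mm long (its x axis), 24 mm wide (y), 20 mm high (z), 0.15 to 0.29 kg, with the same two ends. It starts lying flat on the bench, to the left of the rack, its centre 10 mm above the bench.
- rack: the bar rack, fixed to the bench: a low box 157 mm deep (x), 172 mm wide (y), 34 mm high (37 mm at its front lip): plywood dividers between a black rubber floor and a grey sheet roof, with three parallel channels 50 mm apart. Origin: at bench height, midway along the 140 mm long channels; x points along them, away from the robot, from the open mouths to the back wall.
- channel1 (a point): centre of the mouth of the right-hand channel, under the roof's front edge (rack x = -70 mm, y = -50 mm), half-way up, 17 mm above the bench; axes as the rack's. Each channel is 28 mm wide and 24 mm high inside: floor 5 mm, underside of the roof 29 mm above the bench.
- channel2 (a point): the same for the middle channel (rack y = 0). Two channels, not always the same two, hold a loose short bar, 60 mm long, 24 by 20 mm in section, lying against the back wall (or up to 4 mm off it), unseen under the roof: there the long bar stops with its near end at about rack x = -150 mm.
- channel3 (a point): the same for the left-hand channel (rack y = +50 mm). In the free channel, whichever it is, the long bar goes in until its near end is at rack x = -90 mm and its centre at x = -10 mm, so that it still sticks out 9 mm in front of the dividers' noses.
- back (a point): middle of the inner face of the back wall, where the channels end (rack x = +70 mm), 17 mm above the bench
- lip (a point): top of the rolled front lip of the roof (4 mm radius), over a divider (rack x = -70 mm, y = +25 mm), 37 mm above the bench. The roof has an open notch 12 mm wide over each channel, from the lip back to rack x = -20 mm; behind that it is closed.
- nose (a point): foremost point of a divider (rack x = -81 mm, y = +25 mm), 17 mm above the bench. Dividers and side walls are 22 mm wide and end in round noses (11 mm radius about rack x = -70 mm) that guide the bar in; the rack's floor also begins at x = -81 mm.
- tin: bystander: round tin with a blue label, 66 mm across, 55 mm high, beyond the bar on the left; origin at the centre of its underside
- glue: bystander: slim white bottle, 40 mm across, 130 mm high, to the right of the rack; origin at the centre of its underside
- driver: bystander: screwdriver with a green handle, lying on the bench to the right of the approach to the rack; origin under its middle
Things that resemble listed ones, but are neither listed nor needed, are in the scene too. Of the things like the rack, leave any that is yellow; of the rest the smaller one is meant.

How it is judged:
By the outcome, as a careful person would: the job done as asked, in the order asked, and still so for the second after the job is handed in, with the robot touching nothing.
It also fails if it takes over 72 s, if anything falls off the work surface, if the arm or the gripper's body presses on something with over 40 N, if the wrist force passes 120 N, or if a joint passes its speed limit or range.

ROBOT

A 6-joint arm with a two-finger parallel gripper is mounted at the origin on the work surface. World frame = base frame: x ahead of the robot, y to its left, z up, the work surface at z = 0. Lengths are in m, angles in degrees, forces in N, time in s.
With the tool pointing down it reaches from about 0.25 to 0.725 m from the base axis. Payload 9.7 kg.
Tool frame: the origin (TCP) lies midway between the tips of the shut fingers; the grasp point (between the pads) lies bot.hold_point_z behind it (bot.hold_point_z is the distance from the TCP to the grasp point, in m); z points along the fingers, y is the line along which they close (so a half turn about z gives the same grasp; the last joint's range is limited). The gripper opens to 85 mm and grips with 20 to 120 N. Pads are 22 mm wide; open, the fingers measure 114 mm over their backs; the gripper's body (76 mm by 85 mm) begins 54 mm behind the grasp point. The pads swing forward as they close: fully open they stand 13 mm farther back than shut.
Start: joints at [-69.099, 4.979, 10.078, 95.1, 0, 90], TCP at [0.196, -0.514, 0.231] pointing down, gripper open.
Joint ranges: [-179.16, 179.16], [-48.56, 103.87], [-65.8, 70.77], [-126.05, 130.52], [-82.76, 87.17], [-180, 180]. Speed limits (degrees/s): [127.2, 127.2, 147.25, 180, 180, 180].

INTERFACE

Orientations are given as [roll, pitch, yaw] about the fixed x, y, z axes, in that order (R = Rz(yaw) Ry(pitch) Rx(roll)).
In Python, from workcell import bot, camera, camera_model, ticket gives the robot as it stands.
- The arm moves only by the tool send_rows, never from a script. Its argument "targets" is text: rows parted by semicolons, each of 5 numbers parted by spaces: the shift along the tool's x, y, z in mm, then the turn about the tool's z in degrees, then the closure in counts, from 0 (fully open) to 255 (shut). A call has 1 to 20 rows; each row is the pose to reach, as a shift and turn from the pose commanded when the call began, along the tool's axes at that moment; what a row does not reach only later rows make up. A row lasts 1/8 s, in which the tool goes at most 62.5 mm and 10.7 degrees, less where a joint would pass 70% of its speed; a pose out of reach is approached as far as the arm can. A call with a gripper value outside its range is refused whole. The fingers move at their own pace and stop on an object; "newtons" is the grip in N (left out, the last holds). Time passes only in rows, so rows that repeat a pose let the fingers close. It gives the time, the measured TCP pose, the force, the opening and the grip force at its end, in the units of the state.
- bot.get_obs(): the state, without advancing time (a new reading comes with each control period).
- camera(name): name is "scene" or "top" or "wrist"; returns the picture (400x640x3 uint8, blue, green, red); there is no depth.
- camera_model(name): a dict with "K" (3x3 intrinsics, pixels), "pose" (4x4, takes a point from camera to world coordinates); the wrist camera has in their place "T_tool_cam" (4x4, takes a point from camera to tool coordinates, whose origin is the TCP and whose axes are the flange's). Camera axes: x right, y down, z forward; pixel columns grow to the right and rows downward; lengths in m; the calibration is good to about 2 mm. A picture is of the moment at which its call begins: read the wrist's pose just before it. camera_model takes no time and is no camera call.
- ticket.job_done(): hands the job in; it is judged then, once.
The state is a dict: "time": time; "q": joint angles; "qd": joint speeds; "joint_efforts": joint torques, N m; "ee_pos": TCP position; "tcp_rot": TCP orientation; "wrist_force": force on the tool from outside, world axes, zero at the start; "torque": the same for the moment, N m; "opening": finger opening in m; "grasp_force": force on a finger pad.
Only numpy, scipy, OpenCV 4.12 (cv2) and the standard library are available. Lean on these libraries where they do the work, as an engineer would, in place of code of your own. Each camera call takes 0.05 s, during which the arm holds its last target. There are 200 camera calls.

## Working session

There is one attempt and no reset: what is moved stays moved. The work goes in short steps, Python scripts to look and compute and a tool call to move; the robot and the scene stay as the last step left them, time stands still between calls to the robot, and variables do not carry over. Pictures are saved under pics/ and viewed, at most 10 in all, crops included, and the job is handed in when it is done.

Besides the shell and the picture viewer there is one more tool, called as name(argument=value, ...) on one line, values as JSON. send_rows: Moves the arm, as the interface text tells. Its arguments: {"type":"object","properties":{"targets":{"type":"string"},"newtons":{"type":"number"}},"required":["targets"]}

```bash
mkdir -p pics; cat > h.py <<'E'
import numpy as np, cv2
from workcell import bot, camera, camera_model, ticket
from scipy.spatial.transform import Rotation as R
def toolT():
    o=bot.get_obs(); T=np.eye(4); T[:3,:3]=R.from_euler('xyz',o['tcp_rot'],degrees=True).as_matrix(); T[:3,3]=o['ee_pos']; return T
def cam(name,T=None):
    m=camera_model(name); P=m['pose'] if 'pose' in m else (toolT() if T is None else T)@np.array(m['T_tool_cam'])
    return np.array(m['K']),np.array(P)
def px2w(name,uv,z,T=None):
    K,P=cam(name,T); d=P[:3,:3]@np.linalg.solve(K,[uv[0],uv[1],1]); return P[:3,3]+d*(z-P[2,3])/d[2]
def w2px(name,p,T=None):
    K,P=cam(name,T); c=np.linalg.inv(P)@np.append(p,1); v=K@c[:3]; return v[:2]/v[2]
E
python3 - <<'E'
from h import *
for n in('top','scene'):
    cv2.imwrite(f'pics/{n}0.png',camera(n)); print(n,cam(n)[1].round(3).tolist())
o=bot.get_obs(); print({k:np.round(v,3).tolist() for k,v in o.items()},bot.hold_point_z)
print(camera_model('wrist')['T_tool_cam'])
E
```

```text
top [[-0.03, -0.996, 0.082, 0.381], [-1.0, 0.031, 0.005, -0.049], [-0.008, -0.082, -0.997, 1.517], [0.0, 0.0, 0.0, 1.0]]
scene [[0.09, 0.861, -0.501, 1.112], [0.996, -0.076, 0.049, -0.089], [0.004, -0.503, -0.864, 1.126], [0.0, 0.0, 0.0, 1.0]]
{'time': 0.1, 'q': [-69.097, 5.008, 10.039, 95.101, -0.001, 90.0], 'qd': [-0.12, 0.08, 0.063, 0.113, -0.009, -0.051], 'joint_efforts': [-0.0, -52.156, 46.565, 0.016, 0.0, -0.0], 'ee_pos': [0.196, -0.514, 0.231], 'tcp_rot': [-179.93, 0.001, 20.903], 'wrist_force': [0.375, -0.521, 0.07], 'torque': [-0.044, 0.0, 0.002], 'grasp_force': 0.0, 'opening': 0.085} 0.0187
[[ 1.50741084e-04 -9.62249951e-01 -2.72167244e-01  6.82555310e-02]
 [ 9.99999949e-01  2.21288164e-04 -2.28511882e-04 -4.00772739e-04]
 [ 2.80112938e-04 -2.72167196e-01  9.62249936e-01 -1.42480635e-01]
 [ 0.00000000e+00  0.00000000e+00  0.00000000e+00  1.00000000e+00]]
```

View pics/top0.png

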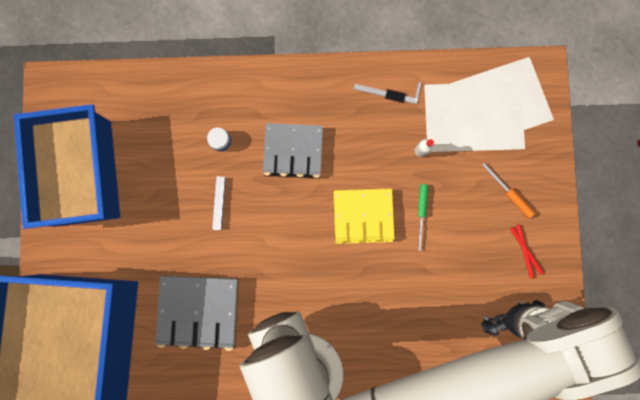

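View pics/scene0.png

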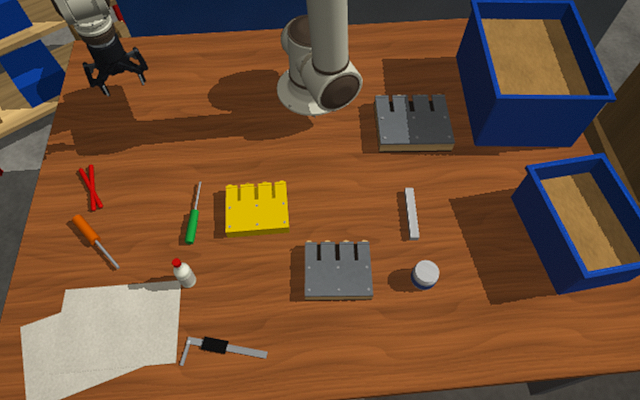

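The top view shows the target grey rack at about (293,151), the bar at (219,203), the yellow rack at (364,216) and the larger grey rack at (197,312). The tin is at (219,139). I'll enlarge the rack and bar.

```bash
python3 - <<'E'
from h import *
a=cv2.imread('pics/top0.png')[115:240,200:335]; cv2.imwrite('pics/c1.png',cv2.resize(a,None,fx=4.8,fy=4.8,interpolation=cv2.INTER_CUBIC))
for n,uv,z in [('bar a',(219.5,177.5),.02),('bar b',(217.5,229),.02),('rack mouth L',(263.5,176),.034),('mouth R',(321,178),.034),('back L',(266,125),.034),('back R',(323,125.5),.034),('tin',(219,139),.055),('yellow nearleft',(335,243),.03),('yellow farleft',(334,191),.03)]: print(n,px2w('top',uv,z).round(3))
E
```

```text
bar a [0.591 0.234 0.02 ]
bar b [0.436 0.243 0.02 ]
rack mouth L [0.59  0.1   0.034]
mouth R [ 0.578 -0.072  0.034]
back L [0.745 0.089 0.034]
back R [ 0.738 -0.084  0.034]
tin [0.702 0.227 0.055]
yellow nearleft [ 0.383 -0.108  0.03 ]
yellow farleft [ 0.538 -0.11   0.03 ]
```

View pics/c1.png

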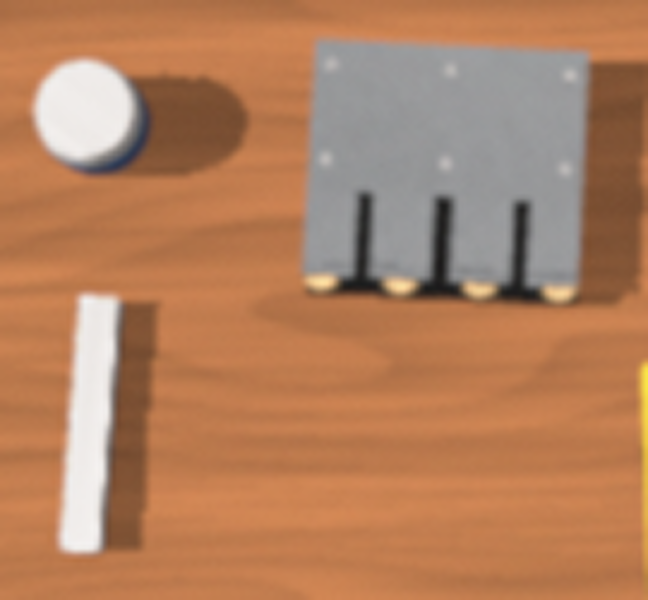

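```bash
cat >> h.py <<'E'
from scipy.optimize import least_squares
def fit(name,pts,p0,T=None):
    # pts: (u,v, x,y,z in object mm)
    pts=np.array(pts,float)
    def f(p):
        c,s=np.cos(p[2]),np.sin(p[2]); return np.ravel([w2px(name,np.array([p[0]+c*x-s*y,p[1]+s*x+c*y,z]),T)-[u,v] for u,v,x,y,z in np.c_[pts[:,:2],pts[:,2:]/1000]])
    r=least_squares(f,p0); return r.x[:2].round(4),np.degrees(r.x[2]).round(2),r.fun.reshape(-1,2).round(1).tolist()
E
python3 - <<'E'
from h import *
def c(l): return [((u-1.9)/4.8+200,(v-1.9)/4.8+115,x,y,z) for u,v,x,y,z in l]
rk=c([(317,40,76,86,34),(588,52,76,-86,34),(365,193,-20,50,34),(444,198,-20,0,34),(522,203,-20,-50,34),(321,291,-81,75,29),(401,296,-81,25,29),(480,301,-81,-25,29),(559,304,-81,-75,29)])
print(fit('top',rk,[.66,.01,0]))
print(fit('top',c([(80,294,80,12,20),(120,297,80,-12,20),(60,552,-80,12,20),(103,552,-80,-12,20)]),[.51,.24,0]))
E
```

```text
(array([0.6675, 0.0104]), np.float64(-4.57), [[-0.2, 0.3], [0.2, 0.5], [-0.1, 0.4], [0.1, 0.2], [0.4, -0.1], [-0.2, -0.1], [-0.3, -0.3], [-0.1, -0.6], [0.1, -0.4]])
(array([0.5146, 0.2384]), np.float64(-4.95), [[0.2, 0.4], [-0.2, 0.2], [0.5, -0.5], [-0.5, -0.1]])
```

```bash
cat >> h.py <<'E'
def d(x,y,z,yaw):
    T=toolT(); o=bot.get_obs()['tcp_rot'][2]; s=T[:3,:3].T@(np.array([x,y,z])-T[:3,3])
    print('shift mm',(s*1000).round(1),'turn',round((o-yaw+180)%360-180,2))
RX,RY,RA=.6675,.0104,-4.57
def rk(x,y):
    a=np.radians(RA); return RX+np.cos(a)*x-np.sin(a)*y, RY+np.sin(a)*x+np.cos(a)*y
E
python3 -c "
from h import *
d(.4598,.2431,.14,-4.8)"
```

```text
shift mm [ 516.3 -612.7   91.4] turn 25.7
```

send_rows(targets="0 0 0 0 0;40 -48 10 2 0;85 -100 20 4 0;125 -150 30 6 0;170 -200 40 8 0;210 -250 45 10 0;250 -300 50 12 0;295 -350 60 14 0;335 -400 70 16 0;375 -450 75 18 0;420 -500 80 20 0;460 -548 85 22 0;490 -585 90 24 0;510 -605 90 25.7 0;516 -612 91 25.7 0;516 -612 91 25.7 0;516 -612 91 25.7 0;516 -612 91 25.7 0", newtons=60)

```text
time: 2.35
ee_pos: [0.453, 0.0112, 0.1419]
tcp_rot: [-177.3, 0.1, -0.2]
wrist_force: [-0.3, 0.5, -0.6]
opening: 0.0856
grasp_force: 0.0
```

```bash
python3 -c "
from h import *
print(toolT().round(3)); d(.4598,.2431,.14,-4.8)"
```

```text
[[ 1.    -0.004 -0.001  0.453]
 [-0.004 -0.999  0.047  0.011]
 [-0.002 -0.047 -0.999  0.142]
 [ 0.     0.     0.     1.   ]]
shift mm [   5.9 -231.5   12.7] turn 4.59
```

send_rows(targets="0 0 0 0 0;0 0 0 0 0")

```text
time: 2.6
ee_pos: [0.4529, 0.0113, 0.1419]
tcp_rot: [-177.3, 0.1, -0.2]
wrist_force: [0.3, 0.6, 0.1]
opening: 0.0851
grasp_force: 0.0
```

```bash
python3 -c "
from h import *
print(bot.get_obs()['ee_pos'],bot.get_obs()['tcp_rot']);d(.4598,.2431,.14,-4.8)"
```

```text
[0.45286174 0.01129715 0.14186653] [-1.77306678e+02  1.01241614e-01 -2.07454897e-01]
shift mm [   6.1 -231.5   12.7] turn 4.59
```

send_rows(targets="2 -30 0 1 0;3 -60 0 2 0;4 -90 0 3 0;5 -120 0 4 0;6 -150 0 4.6 0;6 -180 0 4.6 0;6 -210 0 4.6 0;6 -231 0 4.6 0;6 -231 0 4.6 0;6 -231 0 4.6 0;6 -231 0 4.6 0")

```text
time: 3.98
ee_pos: [0.4587, 0.025, 0.1521]
tcp_rot: [-174.6, 0.4, -0.2]
wrist_force: [-0.0, -0.2, -0.4]
opening: 0.0849
grasp_force: 0.0
```

```bash
python3 -c "
from h import *
print(bot.get_obs()['tcp_rot'],bot.get_obs()['q']);d(.4598,.2431,.14,-4.8)
cv2.imwrite('pics/w1.png',camera('wrist'))
print([w2px('wrist',np.array(p)).round(0) for p in [(.5146,.2384,.02),(.4348,.2454,.02)]])"
```

```text
[-1.74614868e+02  4.28262503e-01 -1.61048116e-01] [ -0.21976202  -7.9580611  -11.49280876  86.89904919   5.38468994
 179.9410275 ]
shift mm [   0.5 -216.    32.5] turn 4.64
[array([ 98., 123.]), array([108., 206.])]
```

View pics/w1.png

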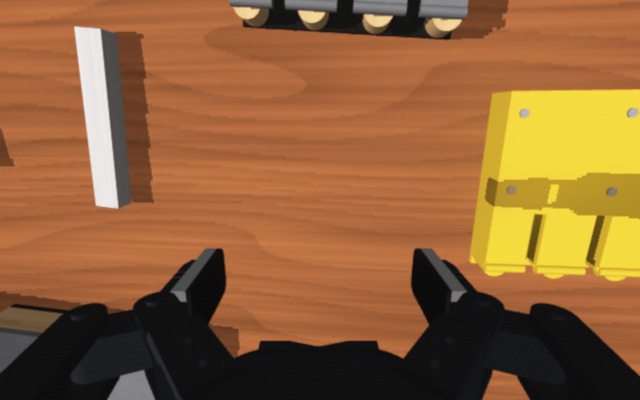

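The bar sits at (100,120) and the rack mouth at the top of the frame. Joint 6 is at its 180° limit, so I'll use the half-turned grasp (yaw about 175) instead.

send_rows(targets="0 0 0 -10 0;0 0 0 -20 0;0 0 0 -30 0;0 0 0 -40 0;0 0 0 -50 0;0 0 0 -60 0;0 0 0 -70 0;0 0 0 -80 0;0 0 0 -90 0;0 0 0 -100 0;0 0 0 -110 0;0 0 0 -120 0;0 0 0 -130 0;0 0 0 -140 0;0 0 0 -150 0;0 0 0 -160 0;0 0 0 -170 0;0 0 0 -175 0;0 0 0 -175 0")

```text
time: 6.4
ee_pos: [0.4587, 0.025, 0.152]
tcp_rot: [174.7, -0.9, 174.8]
wrist_force: [-1.2, -0.0, 0.3]
opening: 0.0859
grasp_force: 0.0
```

```bash
python3 -c "
from h import *
print(bot.get_obs()['tcp_rot'],bot.get_obs()['q']);d(.4598,.2431,.14,175.2)"
```

```text
[174.67661126  -0.90018615 174.81841378] [ -0.22193182  -7.95642542 -11.49369786  86.89799331   5.38122392
   4.98104858]
shift mm [ 18.5 215.3  32.5] turn -0.38
```

The limit left a 5.3° lean in the commanded pose. I'll undo it the same way it arose: go to the opposite limit of joint 6, then move toward −y.

send_rows(targets="0 0 0 -10.5 0;0 0 0 -21 0;0 0 0 -31.5 0;0 0 0 -42 0;0 0 0 -52.5 0;0 0 0 -63 0;0 0 0 -73.5 0;0 0 0 -84 0;0 0 0 -94.5 0;0 0 0 -105 0;0 0 0 -115.5 0;0 0 0 -126 0;0 0 0 -136.5 0;0 0 0 -147 0;0 0 0 -157.5 0;0 0 0 -168 0;0 0 0 -178 0;0 0 0 -184 0;0 0 0 -184 0")

```text
time: 8.78
ee_pos: [0.4587, 0.0249, 0.1521]
tcp_rot: [-174.6, 0.5, -1.3]
wrist_force: [-0.4, 0.6, -0.3]
opening: 0.0851
grasp_force: 0.0
```

send_rows(targets="0 15 0 0 0;0 30 0 0 0;0 45 0 0 0;0 60 0 0 0;0 60 0 0 0")

```text
time: 9.4
ee_pos: [0.4592, -0.0062, 0.1463]
tcp_rot: [-175.9, 0.6, -3.4]
wrist_force: [0.3, 0.0, 0.1]
opening: 0.0855
grasp_force: 0.0
```

```bash
python3 -c "
from h import *
print(bot.get_obs()['tcp_rot'],bot.get_obs()['q'],toolT()[:3,2])"
```

```text
[-175.89793235    0.55401092   -3.39125111] [  -3.3187755    -7.82225801  -11.95190988   86.4191611     4.10276514
 -179.92734159] [-0.00539602  0.07197868 -0.99739157]
```

It works. I'll continue the same way.

send_rows(targets="0 25 0 0 0;0 50 0 0 0;0 75 0 0 0;0 100 0 0 0;0 100 0 0 0")

```text
time: 10.02
ee_pos: [0.4604, -0.0517, 0.139]
tcp_rot: [-178.3, 0.6, -7.5]
wrist_force: [0.8, 0.6, -0.3]
opening: 0.0856
grasp_force: 0.0
```

```bash
python3 -c "
from h import *
print(bot.get_obs()['tcp_rot'],bot.get_obs()['q'],toolT()[:3,2])"
```

```text
[-178.29915873    0.6485893    -7.51390026] [  -7.45624509   -7.09610221  -12.0393445    85.70363477    1.70149305
 -179.94232309] [-0.00733635  0.03090565 -0.99949538]
```

send_rows(targets="0 25 0 0 0;0 50 0 0 0;0 70 0 0 0;0 70 0 0 0")

```text
time: 10.52
ee_pos: [0.4581, -0.0834, 0.137]
tcp_rot: [-180.0, 0.7, -10.4]
wrist_force: [0.6, 0.0, -0.0]
opening: 0.0854
grasp_force: 0.0
```

```bash
python3 -c "
from h import *
print(bot.get_obs()['tcp_rot'],bot.get_obs()['q'],toolT()[:3,2])"
```

```text
[-179.96948168    0.67598071  -10.39969859] [-1.03419017e+01 -6.72759990e+00 -1.19081719e+01  8.54953776e+01
  3.12001825e-02 -1.79942207e+02] [-0.01150785  0.00265357 -0.99993026]
```

```bash
python3 -c "
from h import *
d(.4598,.2431,.10,175.1)"
```

```text
shift mm [ -56.9 -321.5   37.9] turn 174.5
```

send_rows(targets="-3 -18 0 10 0;-6 -36 0 20 0;-10 -54 0 30 0;-13 -72 0 40 0;-16 -90 0 50 0;-20 -110 0 60 0;-23 -130 0 70 0;-27 -150 0 80 0;-30 -170 0 90 0;-34 -190 0 100 0;-37 -210 0 110 0;-41 -230 5 120 0;-45 -250 10 130 0;-48 -270 20 140 0;-51 -290 30 150 0;-54 -308 38 160 0;-57 -321 38 170 0;-57 -321 38 174.5 0;-57 -321 38 174.5 0;-57 -321 38 174.5 0")

```text
time: 13.02
ee_pos: [0.4593, 0.2432, 0.1]
tcp_rot: [179.9, -0.7, 175.3]
wrist_force: [-0.2, 1.3, -0.0]
opening: 0.0856
grasp_force: 0.0
```

```bash
python3 -c "
from h import *
print(bot.get_obs()['tcp_rot'],bot.get_obs()['q']);d(.4598,.2431,.005,175.1)
cv2.imwrite('pics/w2.png',camera('wrist'))
print([w2px('wrist',np.array(p)).round(0) for p in [(.5146,.2384,.02),(.4348,.2454,.02)]])"
```

```text
[179.89160614  -0.66239381 175.26220932] [27.6563109   0.79635979 -8.78444591 80.92044569  0.44639264 32.3927755 ]
shift mm [-1.6 -0.2 95. ] turn 0.16
[array([318., 276.]), array([318., 176.])]
```

View pics/w2.png

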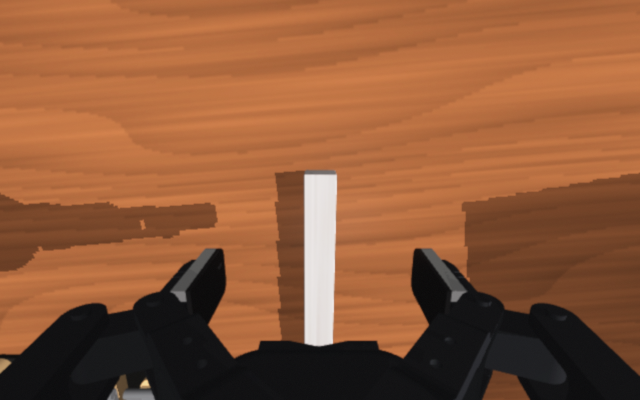

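The bar runs straight down the middle, with its near end at (321,174), as predicted. I'll descend and grip.

send_rows(targets="0 0 20 0 0;0 0 40 0 0;0 0 60 0 0;0 0 75 0 0;-1 0 88 0 0;-1 0 96 0 0;-1 0 96 0 0;-1 0 96 0 120;-1 0 96 0 200;-1 0 96 0 255;-1 0 96 0 255;-1 0 96 0 255;-1 0 96 0 255;-1 0 96 0 255", newtons=80)

```text
time: 14.82
ee_pos: [0.4595, 0.2436, 0.0046]
tcp_rot: [179.9, -0.6, 175.2]
wrist_force: [-1.9, 0.1, 5.8]
opening: 0.0221
grasp_force: 79.6
```

```bash
python3 -c "
from h import *
# bar centre at local -55 ahead of TCP
for y in (.05,0,-.05):
    d(*rk(-.07-.08-.055-.015,y),.0115,175.3)
print(bot.get_obs())"
```

```text
shift mm [  -6.6 -165.9   -7.3] turn -0.13
shift mm [  -6.8 -215.9   -7.5] turn -0.13
shift mm [  -7.1 -265.9   -7.6] turn -0.13
{'time': 14.825, 'q': array([ 27.68642732,   3.29155622, -16.93459135,  70.21705696,
         0.44878562,  32.51857041]), 'qd': array([ 0.01356162, -0.0598427 , -0.01888394, -0.06032385,  0.00472234,
        0.01840205]), 'joint_efforts': array([-2.28306111e-01, -4.59669864e+01,  4.28457069e+01, -3.61018376e-01,
       -7.68313464e-02,  5.51106641e-03]), 'ee_pos': array([0.45950375, 0.24362699, 0.00463956]), 'tcp_rot': array([179.85983558,  -0.61497111, 175.16687335]), 'wrist_force': array([-1.89968925,  0.07660943,  5.79641545]), 'torque': array([-0.06882855,  0.22672383,  0.03021626]), 'grasp_force': 79.5758843421936, 'opening': 0.0220971552038746}
```

send_rows(targets="0 0 -10 0 255;0 0 -20 0 255;0 -20 -20 -0.2 255;0 -45 -20 -0.2 255;-2 -70 -20 -0.2 255;-4 -95 -20 -0.2 255;-6 -120 -20 -0.2 255;-6 -140 -20 -0.2 255;-6 -155 -16 -0.2 255;-6 -163 -12 -0.2 255;-6 -166 -8 -0.2 255;-6 -166 -7 -0.2 255;-6 -166 -7 -0.2 255;-6 -166 -7 -0.2 255")

```text
time: 16.58
ee_pos: [0.4513, 0.0778, 0.0107]
tcp_rot: [179.9, -0.7, 175.4]
wrist_force: [-0.7, -0.3, -2.4]
opening: 0.0221
grasp_force: 78.7
```

```bash
python3 - <<'E'
from h import *
d(*rk(-.07-.08-.055-.015,.05),.0115,175.43); o=bot.get_obs(); print(o['tcp_rot'],o['wrist_force'])
a=camera('top')[115:240,240:375]; a=cv2.resize(a,None,fx=4.8,fy=4.8,interpolation=cv2.INTER_CUBIC)
s=camera('scene')[180:305,290:425]; s=cv2.resize(s,None,fx=4.8,fy=4.8,interpolation=cv2.INTER_CUBIC)
cv2.imwrite('pics/c3.png',np.vstack([cv2.resize(np.hstack([a,s]),(800,370))]))
E
```

```text
shift mm [-0.8  0.  -0.8] turn -0.03
[179.89038586  -0.65541693 175.39826704] [-0.70569907 -0.2900902  -2.43778498]
```

View pics/c3.png

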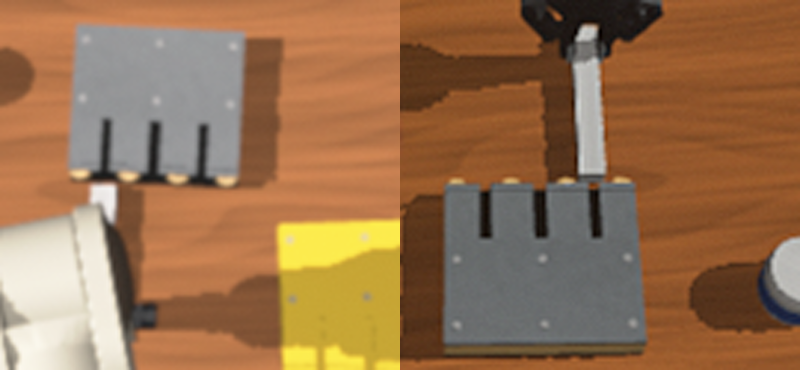

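The bar front, at (103,190) in the top crop and (591,178) in the scene crop, lines up with the left mouth. I'll feed it in gently.

send_rows(targets="-4 0.5 0 0 255;-8 0.5 0 0 255;-12 0.5 0 0 255;-16 0.5 0 0 255;-20 0.5 0 0 255;-24 0.5 0 0 255;-28 0.5 0 0 255;-28 0.5 0 0 255")

```text
time: 17.68
ee_pos: [0.4795, 0.0757, 0.0103]
tcp_rot: [179.9, -0.7, 175.4]
wrist_force: [0.1, 0.1, -3.3]
opening: 0.0218
grasp_force: 78.7
```

send_rows(targets="-8 0 0 0 255;-16 0 0 0 255;-24 0 0 0 255;-32 0 0 0 255;-40 0 0 0 255;-48 0 0 0 255;-54 0 0 0 255;-58 0 0 0 255;-58 0 0 0 255")

```text
time: 18.8
ee_pos: [0.5374, 0.071, 0.0097]
tcp_rot: [179.9, -0.6, 175.4]
wrist_force: [0.2, -0.2, -1.5]
opening: 0.022
grasp_force: 78.9
```

send_rows(targets="-2 0 0 0 255;-4 0 0 0 255;-6 0 0 0 255;-8 0 0 0 255;-10 0 0 0 255;-10 0 0 0 255")

```text
time: 19.55
ee_pos: [0.5472, 0.0702, 0.0096]
tcp_rot: [179.9, -0.6, 175.4]
wrist_force: [-1.8, -0.4, 0.5]
opening: 0.022
grasp_force: 79.1
```

send_rows(targets="-1.5 0 0 0 255;-3 0 0 0 255;-4.5 0 0 0 255;-6 0 0 0 255;-6 0 0 0 255")

```text
time: 20.18
ee_pos: [0.5483, 0.0701, 0.0093]
tcp_rot: [179.9, -1.2, 175.4]
wrist_force: [-28.4, 2.2, 18.8]
opening: 0.0218
grasp_force: 81.5
```

It is blocked: 28 N with the near end at about −150 mm. I'll draw out and go to the middle channel.

send_rows(targets="5 0 0 0 255;12 0 0 0 255;20 0 0 0 255;30 0 0 0 255;40 0 0 0 255;50 0 0 0 255;60 0 0 0 255;70 0 0 0 255;80 0 0 0 255;90 0 0 0 255;97 0 0 0 255;103 0 0 0 255;103 0 0 0 255;103 -12 0 0 255;103 -25 0 0 255;103 -40 0 0 255;103 -50 0 0 255;103 -50 0 0 255")

```text
time: 22.42
ee_pos: [0.4462, 0.0273, 0.0106]
tcp_rot: [179.9, -0.7, 175.3]
wrist_force: [0.4, 0.2, -2.8]
opening: 0.0219
grasp_force: 78.8
```

```bash
python3 - <<'E'
from h import *
d(*rk(-.07-.08-.055-.015,.0005),.0105,175.43); o=bot.get_obs(); print(o['tcp_rot'],o['wrist_force'])
a=camera('top')[115:240,240:375]; a=cv2.resize(a,None,fx=4.8,fy=4.8,interpolation=cv2.INTER_CUBIC)
s=camera('scene')[180:305,290:425]; s=cv2.resize(s,None,fx=4.8,fy=4.8,interpolation=cv2.INTER_CUBIC)
cv2.imwrite('pics/c4.png',np.vstack([cv2.resize(np.hstack([a,s]),(800,370))]))
E
```

```text
shift mm [-1.9  1.3  0. ] turn -0.16
[179.89357212  -0.6605992  175.27230348] [ 0.41345728  0.18692151 -2.81120698]
```

View pics/c4.png

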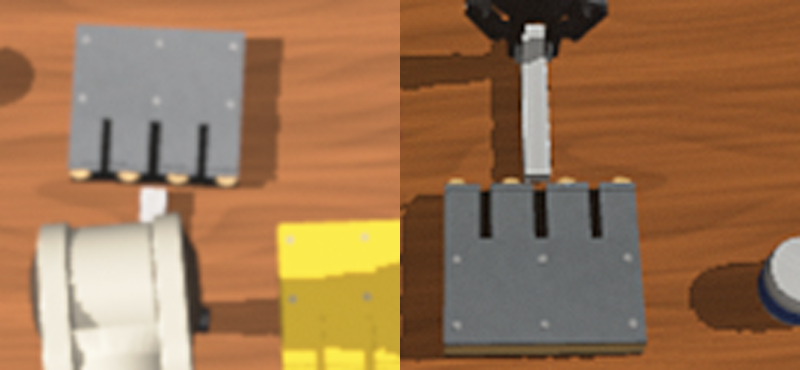

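The bar front at (537,177) in the scene crop is about 1 mm right of the middle mouth's centre. I'll correct that and feed it in.

send_rows(targets="0 1.3 0 -0.15 255;-4 1.3 0 -0.15 255;-8 1.3 0 -0.15 255;-12 1.3 0 -0.15 255;-16 1.3 0 -0.15 255;-20 1.3 0 -0.15 255;-25 1.3 0 -0.15 255;-30 1.3 0 -0.15 255;-30 1.3 0 -0.15 255")

```text
time: 23.65
ee_pos: [0.4766, 0.027, 0.0102]
tcp_rot: [179.9, -0.7, 175.5]
wrist_force: [0.3, -0.4, -2.6]
opening: 0.022
grasp_force: 78.8
```

send_rows(targets="-8 0 0 0 255;-16 0 0 0 255;-24 0 0 0 255;-32 0 0 0 255;-40 0 0 0 255;-48 0 0 0 255;-55 0 0 0 255;-60 0 0 0 255;-63 0 0 0 255;-63 0 0 0 255")

```text
time: 24.9
ee_pos: [0.5395, 0.0221, 0.0096]
tcp_rot: [179.9, -0.6, 175.5]
wrist_force: [1.1, 0.3, -1.4]
opening: 0.0222
grasp_force: 79.2
```

send_rows(targets="-1.5 0 0 0 255;-3 0 0 0 255;-4.5 0 0 0 255;-6 0 0 0 255;-7.5 0 0 0 255;-9 0 0 0 255;-9 0 0 0 255")

```text
time: 25.78
ee_pos: [0.5445, 0.0217, 0.0093]
tcp_rot: [179.9, -1.1, 175.5]
wrist_force: [-23.7, 2.2, 17.0]
opening: 0.0222
grasp_force: 81.4
```

Blocked here too, so the free one is the right-hand channel.

send_rows(targets="5 0 0 0 255;12 0 0 0 255;20 0 0 0 255;30 0 0 0 255;40 0 0 0 255;50 0 0 0 255;60 0 0 0 255;70 0 0 0 255;80 0 0 0 255;90 0 0 0 255;97 0 0 0 255;103 0 0 0 255;103 0 0 0 255;103 -12 0 0 255;103 -25 0 0 255;103 -40 0 0 255;103 -50 0 0 255;103 -50 0 0 255")

```text
time: 28.02
ee_pos: [0.4414, -0.0212, 0.0104]
tcp_rot: [179.9, -0.7, 175.4]
wrist_force: [0.6, -0.1, -3.0]
opening: 0.0219
grasp_force: 78.9
```

```bash
python3 - <<'E'
from h import *
d(*rk(-.07-.08-.055-.015,-.0495),.0105,175.43); o=bot.get_obs(); print(o['tcp_rot'],o['wrist_force'])
E
```

```text
shift mm [-2.9  0.  -0.1] turn -0.01
[179.89322302  -0.66226727 175.41819789] [ 0.62560279 -0.08565879 -3.03806352]
```

send_rows(targets="0 0 0 0 255;-4 0 0 0 255;-8 0 0 0 255;-12 0 0 0 255;-16 0 0 0 255;-20 0 0 0 255;-25 0 0 0 255;-30 0 0 0 255;-30 0 0 0 255")

```text
time: 29.15
ee_pos: [0.4717, -0.0227, 0.0101]
tcp_rot: [179.9, -0.7, 175.5]
wrist_force: [-0.2, -1.3, -2.6]
opening: 0.0218
grasp_force: 78.9
```

send_rows(targets="-8 0 0 0 255;-16 0 0 0 255;-24 0 0 0 255;-32 0 0 0 255;-40 0 0 0 255;-48 0 0 0 255;-55 0 0 0 255;-60 0 0 0 255;-63 0 0 0 255;-63 0 0 0 255")

```text
time: 30.4
ee_pos: [0.5346, -0.0276, 0.0095]
tcp_rot: [179.9, -0.6, 175.5]
wrist_force: [-0.2, -0.1, 1.0]
opening: 0.0221
grasp_force: 79.3
```

send_rows(targets="-1.5 0 0 0 255;-3 0 0 0 255;-4.5 0 0 0 255;-6 0 0 0 255;-7.5 0 0 0 255;-9 0 0 0 255;-9 0 0 0 255")

```text
time: 31.28
ee_pos: [0.5433, -0.0283, 0.0094]
tcp_rot: [179.9, -0.6, 175.5]
wrist_force: [-4.5, 0.2, 5.0]
opening: 0.0221
grasp_force: 79.7
```

The light force looks like the bar scraping the rubber floor. I'll raise it 1.5 mm and continue.

send_rows(targets="0 0 -1.5 0 255;-2 0 -1.5 0 255;-4 0 -1.5 0 255;-6 0 -1.5 0 255;-8 0 -1.5 0 255;-10 0 -1.5 0 255;-10 0 -1.5 0 255")

```text
time: 32.15
ee_pos: [0.5532, -0.0291, 0.0106]
tcp_rot: [179.9, -0.7, 175.5]
wrist_force: [-0.0, -0.6, -2.7]
opening: 0.0222
grasp_force: 79.0
```

Now it passes freely. I'll go on a bit, release, lift, back off, close, and push from behind.

send_rows(targets="-3 0 0 0 255;-6 0 0 0 255;-9 0 0 0 255;-12 0 0 0 255;-12 0 1.5 0 255;-12 0 1.5 0 255;-12 0 1.5 0 80;-12 0 1.5 0 80;-12 0 1.5 0 80;-12 0 1.5 0 80")

```text
time: 33.4
ee_pos: [0.565, -0.03, 0.009]
tcp_rot: [179.9, -0.7, 175.5]
wrist_force: [-0.2, -0.6, 0.1]
opening: 0.0588
grasp_force: 0.0
```

send_rows(targets="0 0 -15 0 80;0 0 -30 0 80;0 0 -40 0 80;0 0 -40 0 80;15 0 -40 0 160;30 0 -40 0 255;45 0 -40 0 255;58 0 -40 0 255;58 0 -40 0 255;58 0 -40 0 255;58 0 -40 0 255")

```text
time: 34.78
ee_pos: [0.5081, -0.0257, 0.0497]
tcp_rot: [179.9, -0.7, 175.5]
wrist_force: [0.7, -0.8, 0.3]
opening: 0.0002
grasp_force: 0.0
```

```bash
python3 - <<'E'
from h import *
d(*rk(-.150,-.05),.010,175.43); print(bot.get_obs()['tcp_rot'])
cv2.imwrite('pics/w5.png',camera('wrist'))
E
```

```text
shift mm [-6.5 -1.4 39.6] turn 0.08
[179.89306849  -0.65045834 175.5113625 ]
```

View pics/w5.png

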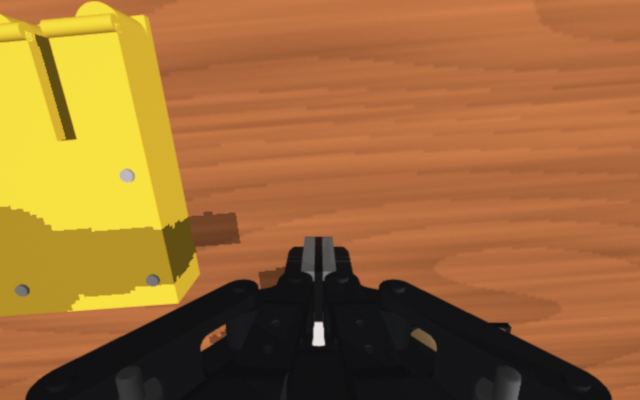

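The fingers are shut and centred behind the bar, which shows white at (318,333), and they are clear of the yellow rack. I'll lower and push.

send_rows(targets="0 0 12 0 255;0 0 25 0 255;0 0 37 0 255;0 0 40 0 255;-6 0 40 0 255;-12 0 40 0 255;-17 0 40 0 255;-22 0 40 0 255;-26 0 40 0 255;-30 0 40 0 255;-34 0 40 0 255;-38 0 40 0 255;-42 0 40 0 255;-42 0 40 0 255")

```text
time: 36.58
ee_pos: [0.5497, -0.0288, 0.0091]
tcp_rot: [179.9, -0.6, 175.5]
wrist_force: [-0.5, -0.3, 0.2]
opening: -0.0001
grasp_force: 0.0
```

send_rows(targets="-2 0 0 0 255;-4 0 0 0 255;-6 0 0 0 255;-8 0 0 0 255;-9 0 0 0 255;-9 0 0 0 255")

```text
time: 37.33
ee_pos: [0.5582, -0.0295, 0.0091]
tcp_rot: [179.9, -0.6, 175.5]
wrist_force: [-0.8, 0.7, -0.6]
opening: -0.0002
grasp_force: 0.6
```

send_rows(targets="-2 0 0 0 255;-4 0 0 0 255;-6 0 0 0 255;-6 0 0 0 255")

```text
time: 37.83
ee_pos: [0.5644, -0.03, 0.0091]
tcp_rot: [179.9, -0.6, 175.5]
wrist_force: [-0.6, -0.5, 1.2]
opening: 0.0001
grasp_force: 0.5
```

send_rows(targets="-1.5 0 0 0 255;-3 0 0 0 255;-4 0 0 0 255;-4 0 0 0 255")

```text
time: 38.33
ee_pos: [0.5646, -0.03, 0.009]
tcp_rot: [179.9, -1.0, 175.5]
wrist_force: [-21.8, 1.3, 14.6]
opening: -0.0001
grasp_force: 10.9
```

It stopped at 22 N where the back wall is expected. I'll back off, lift away and look.

send_rows(targets="5 0 0 0 255;12 0 0 0 255;20 0 0 0 255;30 0 0 0 255;30 0 -20 0 255;30 0 -45 0 255;30 0 -75 0 255;60 0 -105 0 255;90 0 -115 0 255;120 0 -120 0 255;130 0 -120 0 255;130 0 -120 0 255;130 0 -120 0 255")

```text
time: 39.95
ee_pos: [0.4404, -0.0205, 0.1302]
tcp_rot: [179.9, -0.7, 175.5]
wrist_force: [0.3, -0.6, 0.1]
opening: 0.0001
grasp_force: 0.0
```

```bash
python3 - <<'E'
from h import *
c=lambda n,x,y:cv2.resize(camera(n)[y:y+100,x:x+100],(500,500),interpolation=cv2.INTER_CUBIC)
cv2.imwrite('pics/c6.png',cv2.resize(np.hstack([c('top',240,110),c('scene',290,220)]),(800,400)))
for x in (-.09,-.081): print([((w2px(n,np.array([*rk(x,-.05),.025]))-o)*4).round(0)+[a,0] for n,o,a in (('top',(240,110),0),('scene',(290,220),400))])
E
```

```text
[array([271., 281.]), array([510.,  68.])]
[array([271., 269.]), array([511.,  80.])]
```

View pics/c6.png

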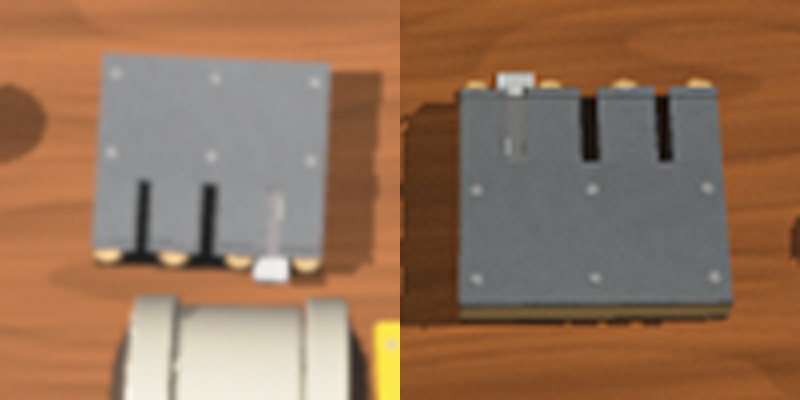

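The bar is in the right-hand channel, and its near end at about (271,282) in the top crop matches the predicted home row of 281. In the scene crop it sits about 9 mm past the noses.

```bash
python3 -c "
from h import *
print(ticket.job_done())"
```

```text
the job is handed in; nothing more can be done
None
```

The long bar is in the right-hand channel, pushed home against the back wall and released; the left and middle channels were blocked, and the job was handed in at about 40 s of the 72 s allowed.

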